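# Stack the valve body and lay the straightedge on it

## Robot

A 7-joint arm with a two-finger parallel gripper is mounted at the origin on the work surface. World frame = base frame: x ahead of the robot, y to its left, z up, the work surface at z = 0. Lengths are in m, angles in rad, forces in N, time in s.
With the tool pointing down it reaches from about 0.35 to 0.9 m from the base axis. Payload 8.1 kg.
Tool frame: the origin (TCP) lies midway between the tips of the shut fingers; the grasp point (between the pads) lies arm.grasp_offset behind it (arm.grasp_offset is the distance from the TCP to the grasp point, in m); z points along the fingers, y is the line along which they close (so a half turn about z gives the same grasp; the last joint's range is limited). The gripper opens to 92 mm and grips with 3 to 60 N. Pads are 19 mm wide; open, the fingers measure 130 mm over their backs; the gripper's body (75 mm by 190 mm) begins 47 mm behind the grasp point.
Start: joints at [-1.205, 0.434, 0.025, 1.573, -0.012, 1.134, -0.075], TCP at [0.282, 0.558, 0.227] pointing down, gripper open.
Joint ranges: [-2.62, 2.62], [-0.44, 2.09], [-1.27, 1.32], [0.08, 2.57], [-1.32, 4.46], [0.12, 2], [-2.74, 2.74]. Speed limits (rad/s): [2.22, 2.22, 3.01, 3.01, 3.14, 3.14, 3.14].

## Interface

Orientations are given as a rotation vector (axis times angle).
In Python, from cell import observe, imaging, arm gives the robot as it stands.
- The arm moves only by the tool apply_moves, never from a script. Its argument "commands" is a list of rows, each a list of 5 numbers: the opening in per cent of the stroke, from 0 (shut) to 100 (fully open), then the shift along the world's x, y, z in units of 0.06 m (1.0 is 0.06 m), then the turn about the world's z in units of 0.5 rad (1.0 is 0.5 rad). A call has 1 to 12 rows; each row shifts and turns the commanded pose from where the row before left it; what a row does not reach is not made up. A row lasts 1/8 s, in which the tool goes at most 62.5 mm and 10.7 degrees, less where a joint would pass 70% of its speed; a pose out of reach is approached as far as the arm can. A call with a number of a shift or a turn outside -1 to 1 is refused whole. A call with a gripper value outside its range is refused whole. The fingers move at their own pace and stop on an object; "newtons" is the grip in N (left out, the last holds). Time passes only in rows, so rows that do not move let the fingers close. It gives the time, the measured TCP pose, the force, the opening and the grip force at its end, in the units of the state.
- observe(): the state, without advancing time (a new reading comes with each control period).
- imaging.get_image(name): name is "side" or "top" or "wrist"; returns (picture, depth): 420x560x3 uint8, red, green, blue; 420x560 float32, m along the optical axis (not along the pixel's ray), 0 where there is no reading.
- imaging.camera_params(name): a dict with "camera_matrix" (3x3 intrinsics, pixels), "dist" ([k1, k2, p1, p2, k3] as OpenCV has them; the pictures are not rectified), "origin" and "rotation" of the camera in the world; the wrist camera has in their place "tool_from_camera" (4x4, takes a point from camera to tool coordinates, whose origin is the TCP and whose axes are the flange's). Camera axes: x right, y up, looking along -z (the intrinsics and any distortion apply to the point x, -y, -z); pixel columns grow to the right and rows downward; lengths in m; the calibration is good to about 2 mm. A picture is of the moment at which its call begins: read the wrist's pose just before it. camera_params takes no time and is no camera call.
- arm.sign_off(): hands the job in; it is judged then, once.
The state is a dict: "clock": time; "joints": joint angles; "dq": joint speeds; "joint_efforts": joint torques, N m; "position": TCP position; "ee_rot": TCP orientation; "force": force on the tool from outside, world axes, zero at the start; "ft_torque": the same for the moment, N m; "width": opening from 0.0 (shut) to 1.0 (fully open); "gripper_force": force on a finger pad.
Only numpy, scipy, OpenCV 4.12 (cv2) and the standard library are available. Lean on these libraries where they do the work, as an engineer would, in place of code of your own. Each camera call takes 0.05 s, during which the arm holds its last target. There are 200 camera calls.

## Task

Build up the gearbox valve body on its stand for a flatness check: put the thick section squarely on the section fixed to the stand, and the thin cover plate squarely on top of that, edges flush all round. Then pull the long square straightedge bar out of the tool caddy and lay it flat on top of the pile, lengthways along the middle, so that it sticks out about equally at both ends. Leave the other two tools in the caddy and do not disturb the clutch drum, the mug or the tub.

Things in the scene. Friction and masses are not known exactly. Their poses are not given: they have to be found in the camera images.
- stand: Fixed stand: dark steel foot 150 (x) x 84 (y) x 8 mm, bearing the lowest aluminium valve-body section, 120 (x) x 60 (y) mm, 24 mm high, with a flat top 32 mm above the bench. Origin at the centre of the foot's underside on the bench; x along the section's length, z up.
- thick_section: Loose thick aluminium valve-body section, a flat block 120 (x) x 60 (y) x 24 (z) mm with dark oil channels on top and holes in its long sides, about 0.3 kg. Lies on the rubber mat (3 mm thick). Origin at the centre of its underside; x along its length, z up.
- cover_plate: Loose thin aluminium cover plate, flat block 120 (x) x 60 (y) x 14 (z) mm, plain top with four bolt holes, about 0.2 kg. Lies on the same mat. Origin at the centre of its underside; x along its length, z up.
- mat: Fixed black rubber mat 290 (x) x 200 (y) x 3 mm on the bench, to the left or the right of the stand. Origin at the centre of its underside.
- caddy: Fixed steel tool caddy on the other side of the stand from the mat: 172 (x, foot; walls 160) x 52 (y, foot; walls 44) mm, 90 mm high, with three open square pockets 36 x 36 mm in a row along x at -52, 0 and +52 mm, their floor 5 mm above the bench. Origin at the centre of its underside; one tool stands in each pocket.
- straightedge: Loose aluminium straightedge, a plain square bar 16 x 16 x 200 mm, about 0.15 kg, standing on end in one of the caddy's pockets, the tallest of the three tools (top about 205 mm above the bench). Origin at the centre of its lower end; z along its length towards the upper end, x and y square to its faces.
- straightedge_mid (a point): The middle of the straightedge bar, on its axis, 100 mm from either end.
- drift: Bystander: round dark steel drift, 16 mm in diameter with a 22 mm head at the top, 145 mm long, standing in a caddy pocket (top about 150 mm above the bench). Origin at the centre of its lower end, z towards its head.
- scraper: Bystander: scraper with a round wooden handle up to 25 mm thick at the top, 156 mm long, standing in a caddy pocket (top about 161 mm above the bench). Origin at the centre of its lower end, z towards its handle.
- drum: Bystander: open steel clutch drum 136 mm in diameter, 80 mm high, 2.2 kg, beyond the stand. Origin at the centre of its underside.
- mug: Bystander: orange-brown mug, 78 mm in diameter, 88 mm high. Origin at the centre of its underside; handle to its y.
- tub: Bystander: low white lidded grease tub 84 mm in diameter, 62 mm high. Origin at the centre of its underside.
Not all that is in view belongs to the job. Leave any turquoise look-alike of the caddy alone.

How it is judged:
On the way, in this order (a step that is already met when the one before it is completed fails the run):
1. thick section and cover plate are piled squarely on the stand and let go (z of thick_section in the frame of stand between 0.028 and 0.036 m and horizontal distance between thick_section and stand below 0.008 m and angle between the x axis of each of thick_section, cover_plate and the x axis of stand, either way round below 0.1 rad and angle between each of thick_section, cover_plate's own z axis and vertical below 0.06 rad and z of cover_plate in the frame of stand between 0.051 and 0.061 m and horizontal distance between cover_plate and thick_section below 0.008 m and horizontal distance between cover_plate and stand below 0.01 m and contact force between the fingers and cover_plate below 0.5 N and contact force between the fingers and thick_section below 0.5 N), for 0.2 s.
2. the straightedge is pulled clear of the caddy (its lower end above the rim) (z of straightedge in the frame of caddy above 0.09 m), for 0.1 s.
At the end, for the whole second after the job is handed in: Section and cover lie flat on the stand, each within 8 mm and 0.1 rad of the part below (cover within 10 mm of the stand); the straightedge lies level on the cover, along the pile within 0.2 rad, its middle within 30 mm lengthways and 17 mm sideways of the pile's; all at rest (z of thick_section in the frame of stand between 0.028 and 0.036 m and horizontal distance between thick_section and stand below 0.008 m and angle between the x axis of each of thick_section, cover_plate and the x axis of stand, either way round below 0.1 rad and angle between each of thick_section, cover_plate's own z axis and vertical below 0.06 rad and z of cover_plate in the frame of stand between 0.051 and 0.061 m and horizontal distance between cover_plate and thick_section below 0.008 m and horizontal distance between cover_plate and stand below 0.01 m and angle between straightedge's own z axis and vertical between 1.5108 and 1.6308 rad and z of straightedge_mid in the frame of stand between 0.071 and 0.085 m and x of straightedge_mid in the frame of stand between -0.03 and 0.03 m and y of straightedge_mid in the frame of stand between -0.017 and 0.017 m and angle between the z axis of straightedge and the x axis of stand, either way round below 0.2 rad and linear speed of each of straightedge, thick_section, cover_plate below 0.02 m/s); the robot touches nothing.
It fails at once if the drum is moved from its place (more than 30 mm) (distance of drum from where it was at the start of the episode above 0.03 m).
It fails at once if the mug is moved from its place (more than 30 mm) (distance of mug from where it was at the start of the episode above 0.03 m).
It fails at once if the tub is moved from its place (more than 30 mm) (distance of tub from where it was at the start of the episode above 0.03 m).
It fails at once if the drift is pulled out of the caddy (raised over 40 mm) (z of drift in the frame of caddy above 0.045 m).
It fails at once if the scraper is pulled out of the caddy (raised over 40 mm) (z of scraper in the frame of caddy above 0.045 m).
It also fails if it takes over 72 s, if anything falls off the work surface, if the arm or the gripper's body presses on something with over 40 N, if the wrist force passes 120 N, or if a joint passes its speed limit or range.

## Working session

There is one attempt and no reset: what is moved stays moved. The work goes in short steps, Python scripts to look and compute and a tool call to move; the robot and the scene stay as the last step left them, time stands still between calls to the robot, and variables do not carry over. Pictures are saved under pics/ and viewed, at most 10 in all, crops included, and the job is handed in when it is done.

Besides the shell and the picture viewer there is one more tool, called after "Request:" as name(argument=value, ...) on one line, values as JSON. apply_moves: Moves the arm, as the interface text tells. Its arguments: {"type":"object","properties":{"commands":{"type":"array"},"newtons":{"type":"number"}},"required":["commands"]}

```bash
mkdir -p pics; ls; cat > h.py <<'E'
import numpy as np, cv2
from cell import observe, imaging, arm
from scipy.spatial.transform import Rotation as R
def pose(name):
    p=imaging.camera_params(name)
    if name=='wrist':
        s=observe(); T=np.eye(4); T[:3,:3]=R.from_rotvec(s['ee_rot']).as_matrix(); T[:3,3]=s['position']
        T=T@np.array(p['tool_from_camera']); return p,T[:3,3],T[:3,:3]
    return p,np.array(p['origin']),np.array(p['rotation'])
def shot(name,fn=None):
    c=pose(name); im,d=imaging.get_image(name)
    if fn: cv2.imwrite('pics/'+fn,im[:,:,::-1])
    return c,im,d
def rays(c,uv):
    p,o,r=c
    n=cv2.undistortPoints(np.array(uv,float).reshape(-1,1,2),np.array(p['camera_matrix']),np.array(p['dist'])).reshape(-1,2)
    return np.c_[n[:,0],-n[:,1],-np.ones(len(n))]@r.T
def onplane(c,uv,z):
    d=rays(c,uv); o=c[1]; return o+d*((z-o[2])/d[:,2])[:,None]
def cloud(c,d):
    v,u=np.mgrid[0:d.shape[0],0:d.shape[1]]
    X=c[1]+rays(c,np.c_[u.ravel(),v.ravel()])*d.ravel()[:,None]
    X=X.reshape(*d.shape,3); X[d==0]=np.nan; return X
E
python3 - <<'E'
from h import *
for n in('top','side','wrist'):
    c,im,d=shot(n,n+'0.png'); print(n,c[1],c[2].round(3).tolist(),c[0]['camera_matrix']); np.savez(n+'0.npz',im=im,d=d)
s=observe(); print(s,arm.grasp_offset)
a=[cv2.imread(f'pics/{n}0.png') for n in('top','side')]
E
```

```text
pics
top [ 0.43044525 -0.06870669  1.08939661] [0.119, -0.122, -1.555] [[428.0700423    0.         285.63927505]
 [  0.         428.0700423  212.90773095]
 [  0.           0.           1.        ]]
side [ 0.27042057 -0.97611915  0.7916377 ] [0.953, -0.17, -0.331] [[474.62056759   0.         282.69321059]
 [  0.         474.62056759 215.70971382]
 [  0.           0.           1.        ]]
wrist [0.22151124 0.58871224 0.38415414] [[0.451, -0.863, -0.228], [0.893, 0.435, 0.119], [-0.003, -0.257, 0.966]] [[368.35392172   0.         290.0558068 ]
 [  0.         368.35392172 214.32979366]
 [  0.           0.           1.        ]]
{'clock': 0.15, 'joints': array([-1.20460061,  0.43506608,  0.02496163,  1.57391212, -0.0115934 ,
        1.13403286, -0.07508013]), 'dq': array([-2.80247938e-04, -1.04559671e-03, -1.13219064e-03, -2.88151938e-03,
        1.04948288e-03, -7.81730628e-05, -1.27953559e-03]), 'joint_efforts': array([ 2.72733552e-03, -6.68250918e+01,  9.86355320e-01, -3.14687455e+01,
       -6.04536035e-02,  3.93215718e-02,  1.60927275e-04]), 'position': array([0.28223387, 0.5571785 , 0.22611387]), 'ee_rot': array([-7.29669043e-01, -3.05549404e+00,  1.98003416e-03]), 'force': array([ 0.2160936 , -0.30424028, -0.21717126]), 'ft_torque': array([ 0.04520744, -0.00999472,  0.02560115]), 'gripper_force': 0.0, 'width': 0.9994245349394261} 0.0188
```

View pics/top0.png

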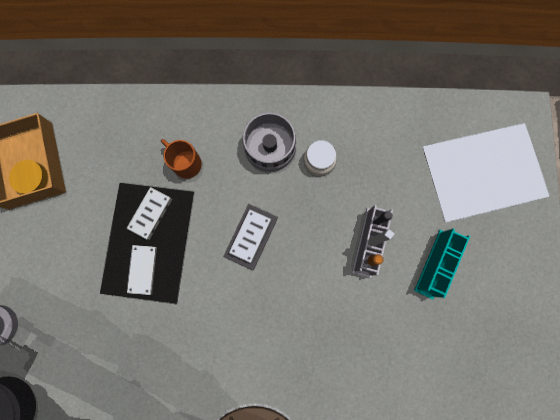

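View pics/side0.png

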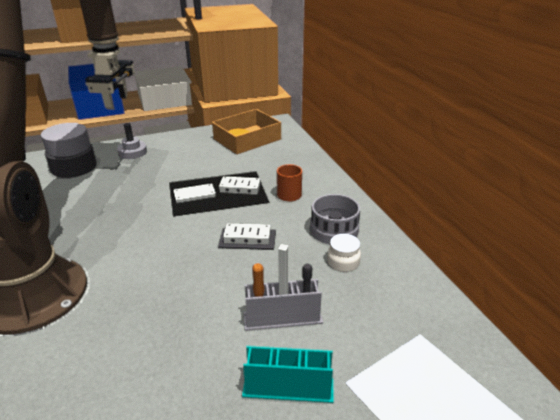

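The top view shows the slotted thick section at (148,213), the plain cover with four holes at (142,270), the stand with its fixed section at (250,237), and the grey caddy at (372,241). The bar's tip is at (389,235) in the middle pocket, and the orange scraper (377,259) and black drift (386,215) stand in the outer pockets.

Possible mix-ups:
- The stand's fixed slotted section (250,237) looks like the thick section (148,213). I choose the one on the mat.
- The cover (142,270) could be confused with the paper sheet (485,172). I choose the one with four holes on the mat.
- The turquoise caddy (442,264) looks like the grey one (372,241). I choose the grey one, and its tall square bar rather than the drift or the scraper.

```bash
sed -i "s/np.array(p\['rotation'\])/R.from_rotvec(p['rotation']).as_matrix()/" h.py
python3 - <<'E'
from h import *
f=np.load('top0.npz'); im,d=f['im'],f['d']; c=pose('top'); X=cloud(c,d)
hsv=cv2.cvtColor(im,cv2.COLOR_RGB2HSV)
g=((im.min(2)>190)).astype(np.uint8)
for nm,(u,v),z in(('thick',(148,213),.027),('cover',(142,270),.017),('stand',(250,237),.032)):
    m=np.zeros_like(g); m[v-38:v+38,u-38:u+38]=g[v-38:v+38,u-38:u+38]
    m=cv2.morphologyEx(m,cv2.MORPH_CLOSE,np.ones((5,5)))
    cs,_=cv2.findContours(m,cv2.RETR_EXTERNAL,cv2.CHAIN_APPROX_NONE); k=max(cs,key=cv2.contourArea).reshape(-1,2)
    P=onplane(c,k,z)
    (x,y),(w,h),a=cv2.minAreaRect((P[:,:2]*1000).astype(np.float32))
    print(nm,x,y,w,h,a, 'depth z',np.nanmedian(X[v-5:v+5,u-5:u+5,2]))
Y=X[195:290,340:410]
for lo,hi in((.08,.095),(.14,.157),(.157,.17),(.19,.22)):
    m=(Y[...,2]>lo)&(Y[...,2]<hi); q=Y[m]; print(lo,len(q),q.mean(0) if len(q) else'', cv2.minAreaRect((q[:,:2]*1000).astype(np.float32)) if len(q)>3 else '')
b=np.vstack([cv2.resize(im[195:285,340:410][:,:,::-1],None,fx=4,fy=4,interpolation=cv2.INTER_CUBIC)])
b2=cv2.resize(im[180:300,100:200][:,:,::-1],None,fx=3,fy=3,interpolation=cv2.INTER_CUBIC)
cv2.imwrite('pics/crop1.png',np.hstack([b,b2]))
print(pose('side')[1:])
s=observe();print(R.from_rotvec(s['ee_rot']).as_matrix().round(3))
E
```

```text
thick 591.676025390625 277.8981018066406 56.260738372802734 115.56757354736328 63.83517074584961 depth z 0.02730145020451691
cover 449.4112548828125 290.5248107910156 56.44805145263672 115.91291809082031 86.18951416015625 depth z 0.016890239364955373
stand 536.5169067382812 18.888813018798828 56.42441940307617 115.53780364990234 66.2911148071289 depth z 0.03221699741071893
0.08 476 [ 0.52577924 -0.2791495   0.08890988] ((526.9551391601562, -283.5482482910156), (45.9610595703125, 161.0089874267578), 76.46261596679688)
0.14 122 [ 0.54404322 -0.28760758  0.14918587] ((525.8650512695312, -283.9749755859375), (23.330965042114258, 124.13844299316406), 76.45587158203125)
0.157 88 [ 0.48449007 -0.27262033  0.16098092] ((502.13629150390625, -274.05560302734375), (20.543453216552734, 70.12631225585938), 82.5064926147461)
0.19 75 [ 0.52635908 -0.28543392  0.20368531] ((527.1463012695312, -286.5854187011719), (16.162569046020508, 17.01775360107422), 50.65287780761719)
(array([ 0.27042057, -0.97611915,  0.7916377 ]), array([[ 0.93654663,  0.20196482, -0.28651461],
       [-0.35053389,  0.53367706, -0.7696199 ],
       [-0.00252987,  0.821218  ,  0.57060897]]))
[[-0.892  0.452 -0.   ]
 [ 0.452  0.892 -0.001]
 [-0.    -0.001 -1.   ]]
```

View pics/crop1.png

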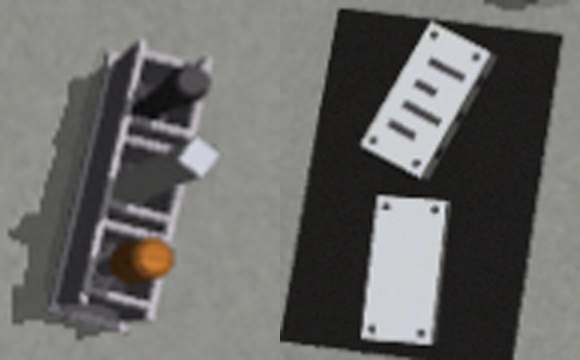

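The crop confirms the choices: the slotted thick section is upper right on the mat and the plain cover below it. The pale square bar tip is in the middle pocket of the grey caddy. Next I go above the thick section.

Request:
apply_moves(commands=[[100,0.52,-0.46,0,0.02],[100,0.52,-0.47,0,0],[100,0.52,-0.46,0,0],[100,0.51,-0.47,0,0],[100,0.52,-0.46,0,0],[100,0.51,-0.47,0,0],[100,0.52,-0.46,0,0],[100,0.51,-0.47,0,0],[100,0.52,-0.46,0,0],[100,0.51,-0.47,0,0],[100,0,0,-0.5,0],[100,0,0,0,0]], newtons=30)

```text
clock: 1.65
position: [0.5906, 0.2776, 0.1943]
ee_rot: [-0.715, -3.055, 0.005]
force: [-0.6, 0.3, 0.5]
width: 0.997
gripper_force: 0.0
```

```bash
cat >> h.py <<'E'
def rects(c,im,z,thr=190,amin=1500):
    g=(im.min(2)>thr).astype(np.uint8); g=cv2.morphologyEx(g,cv2.MORPH_CLOSE,np.ones((9,9)))
    cs,_=cv2.findContours(g,cv2.RETR_EXTERNAL,cv2.CHAIN_APPROX_NONE); out=[]
    for k in cs:
        if cv2.contourArea(k)<amin: continue
        P=onplane(c,k.reshape(-1,2),z); r=cv2.minAreaRect((P[:,:2]*1000).astype(np.float32))
        out.append((k.reshape(-1,2).mean(0).round(),np.round(r[0],1),np.round(r[1],1),round(r[2],1)))
    return out
E
python3 - <<'E'
from h import *
s=observe();print(s['clock'],s['position'],R.from_rotvec(s['ee_rot']).as_matrix()[:,1])
c,im,d=shot('wrist','w1.png')
for r in rects(c,im,.027):print(r)
E
```

```text
1.65 [0.59059482 0.27760281 0.19431731] [ 0.44348249  0.89627416 -0.00398912]
(array([ 18., 229.]), array([507.9,  40.4]), array([38.2, 44.7]), 63.9)
(array([296., 201.]), array([599.7, 274.8]), array([ 58.1, 101.5]), 63.6)
(array([232.,  49.]), array([460.7, 291.5]), array([57.5, 96.9]), 86.9)
```

View pics/w1.png

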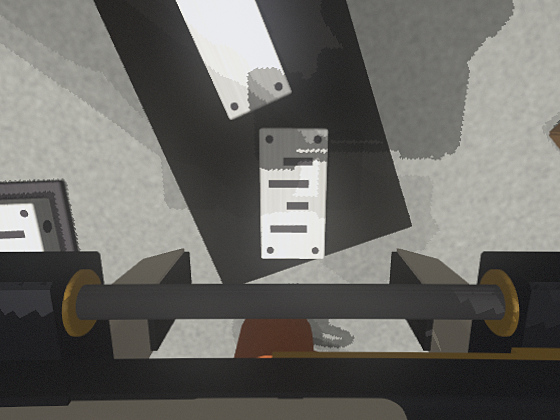

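The wrist view agrees with the top view: the thick section is centred between the fingers at about (293,193). I descend and grip.

Request:
apply_moves(commands=[[100,0.02,0,-0.6,0],[100,0,0,-0.6,0],[100,0,0,-0.6,0],[100,0,0,-0.6,0],[100,0,0,-0.4,0],[100,0,0,-0.3,0],[100,0,0,0,0],[20,0,0,0,0],[20,0,0,0,0],[20,0,0,0,0],[20,0,0,0,0],[20,0,0,0,0]], newtons=30)

```text
clock: 3.2
position: [0.5934, 0.2786, 0.0112]
ee_rot: [0.715, 3.059, 0.001]
force: [-0.9, -0.2, 5.7]
width: 0.649
gripper_force: 30.0
```

Request:
apply_moves(commands=[[20,0,0,0.4,0],[20,0,0,0.55,0],[20,0,0,0.55,0.09],[20,-0.1,-0.4,0,0],[20,-0.1,-0.5,0,0],[20,-0.1,-0.5,0,0],[20,-0.1,-0.5,0,0],[20,-0.1,-0.5,0,0],[20,-0.1,-0.5,0,0],[20,-0.13,-0.5,0,0],[20,-0.15,-0.5,0,0],[20,-0.15,-0.44,0,0]])

```text
clock: 4.7
position: [0.5305, 0.0169, 0.1003]
ee_rot: [-0.646, -3.073, 0.001]
force: [0.5, 0.7, -3.3]
width: 0.65
gripper_force: 30.0
```

Request:
apply_moves(commands=[[20,0,0,0,0],[20,0,0,0,0]])

```text
clock: 4.95
position: [0.5313, 0.0187, 0.1005]
ee_rot: [-0.645, -3.074, -0.001]
force: [-0.6, 0.3, -3.6]
width: 0.651
gripper_force: 30.0
```

```bash
python3 - <<'E'
from h import *
s=observe();print(s['clock'],s['position'],R.from_rotvec(s['ee_rot']).as_matrix()[:,1])
c,im,d=shot('side','s2.png')
E
```

```text
4.95 [0.53133592 0.01867851 0.10054171] [4.02032349e-01 9.15625419e-01 2.85447378e-04]
```

Request:
apply_moves(commands=[[20,0.1,0,-0.3,0],[20,0,0,-0.3,0],[20,0,0,-0.2,0],[20,0,0,-0.12,0],[20,0,0,0,0],[20,0,0,0,0]])

```text
clock: 5.75
position: [0.5378, 0.0182, 0.0459]
ee_rot: [0.645, 3.074, 0.0]
force: [0.3, 0.0, -3.4]
width: 0.647
gripper_force: 30.0
```

Request:
apply_moves(commands=[[20,0,0,-0.05,0],[20,0,0,-0.04,0],[20,0,0,0,0],[20,0,0,-0.02,0],[20,0,0,0,0]])

```text
clock: 6.38
position: [0.5375, 0.0182, 0.0401]
ee_rot: [0.645, 3.074, 0.001]
force: [-4.8, 0.2, 14.2]
width: 0.649
gripper_force: 30.0
```

Request:
apply_moves(commands=[[100,0,0,0,0],[100,0,0,0,0],[100,0,0,0,0],[100,0,0,0.5,0],[100,0,0,0.7,0],[100,0,0,0.7,0],[100,-0.2,0.6,0,0.1],[100,-0.2,0.6,0,0.1],[100,-0.2,0.6,0,0.1],[100,-0.2,0.6,0,0.1],[100,-0.2,0.6,0,0.1],[100,-0.2,0.6,0,0.1]])

```text
clock: 7.88
position: [0.4649, 0.2353, 0.1529]
ee_rot: [0.176, 3.137, 0.0]
force: [0.5, 0.0, 0.1]
width: 1.003
gripper_force: 0.0
```

Request:
apply_moves(commands=[[100,-0.2,0.6,0,0.1],[100,-0.07,0.34,0,0],[100,0,0,0,0],[100,0,0,0,0]])

```text
clock: 8.38
position: [0.4495, 0.2893, 0.1528]
ee_rot: [-0.102, -3.14, 0.001]
force: [-0.0, -0.3, -0.3]
width: 1.0
gripper_force: 0.0
```

```bash
python3 - <<'E'
from h import *
s=observe();y=R.from_rotvec(s['ee_rot']).as_matrix()[:,1];print(s['clock'],s['position'],np.degrees(np.arctan2(y[1],y[0])))
c,im,d=shot('top','t2.png')
for r in rects(c,im,.056,amin=700):print(r)
E
```

```text
8.375 [0.44953706 0.2893413  0.15275129] 86.28385222367403
(array([249., 235.]), array([535.7,  18.4]), array([ 57.1, 116.4]), 65.9)
(array([485., 172.]), array([ 704.7, -574.2]), array([199. , 281.2]), 14.2)
```

View pics/t2.png

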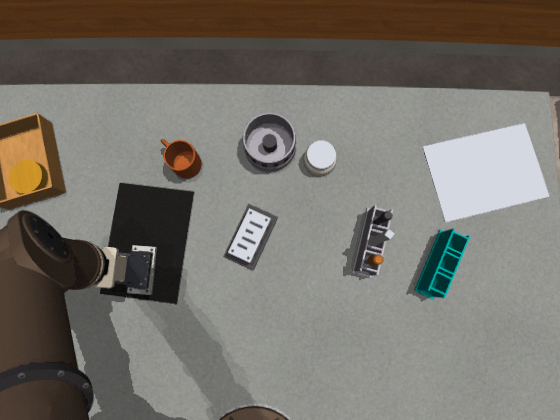

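The section sits flush on the stand at pixel (249,235), within 1 mm, and the gripper is over the cover at (142,268). I grip the cover.

Request:
apply_moves(commands=[[100,0,0.02,-0.5,0],[100,0,0,-0.6,0],[100,0,0,-0.5,0],[100,0,0,-0.4,0],[100,0,0,-0.25,0],[100,0,0,-0.18,0],[100,0,0,0,0],[20,0,0,0,0],[20,0,0,0,0],[20,0,0,0,0],[20,0,0,0,0],[20,0,0,0,0]])

```text
clock: 9.93
position: [0.4493, 0.2919, 0.0074]
ee_rot: [0.1, 3.14, 0.0]
force: [-1.1, -0.2, 4.7]
width: 0.646
gripper_force: 30.0
```

Request:
apply_moves(commands=[[20,0,0,0.4,0],[20,0,0,0.5,0],[20,0,0,0.5,0],[20,0,0,0.5,0],[20,0.15,-0.45,0,-0.1],[20,0.15,-0.45,0,-0.1],[20,0.15,-0.45,0,-0.1],[20,0.15,-0.45,0,-0.1],[20,0.15,-0.45,0,-0.1],[20,0.15,-0.45,0,-0.1],[20,0.15,-0.45,0,-0.1],[20,0.15,-0.45,0,0]])

```text
clock: 11.42
position: [0.521, 0.0748, 0.1207]
ee_rot: [-0.646, -3.074, 0.001]
force: [0.3, -0.2, -1.6]
width: 0.651
gripper_force: 30.0
```

Request:
apply_moves(commands=[[20,0.15,-0.45,0,0],[20,0.11,-0.51,0,0],[20,0,0,0,0],[20,0,0,0,0]])

```text
clock: 11.92
position: [0.5363, 0.0187, 0.1208]
ee_rot: [-0.645, -3.074, -0.0]
force: [-0.2, 0.9, -1.7]
width: 0.647
gripper_force: 30.0
```

Request:
apply_moves(commands=[[20,0,0,-0.4,0],[20,0,0,-0.35,0],[20,0,0,-0.15,0],[20,0,0,-0.05,0],[20,0,0,-0.04,0],[20,0,0,0,0],[20,0,0,-0.02,0],[20,0,0,0,0]])

```text
clock: 12.92
position: [0.5369, 0.0181, 0.0607]
ee_rot: [0.646, 3.074, 0.0]
force: [0.1, -0.9, -3.0]
width: 0.652
gripper_force: 30.0
```

Request:
apply_moves(commands=[[20,0,0,-0.03,0],[20,0,0,0,0]])

```text
clock: 13.18
position: [0.537, 0.0181, 0.0603]
ee_rot: [0.646, 3.074, 0.001]
force: [-6.6, -0.7, 19.0]
width: 0.647
gripper_force: 30.0
```

Request:
apply_moves(commands=[[100,0,0,0,0],[100,0,0,0,0],[100,0,0,0,0],[100,0,0,0.4,0],[100,0,0,0.7,0],[100,0,0,0.7,0],[100,0,0,0.7,0],[100,0,0,0.7,0],[100,0,0,0.5,0],[100,0,-0.5,0,-0.1],[100,0,-0.6,0,-0.1],[100,0,-0.6,0,-0.1]])

```text
clock: 14.68
position: [0.536, -0.0861, 0.2797]
ee_rot: [-0.879, -3.015, 0.001]
force: [0.2, 0.8, -0.1]
width: 1.002
gripper_force: 0.0
```

Request:
apply_moves(commands=[[100,0,-0.6,0,-0.1],[100,0,-0.6,0,-0.1],[100,-0.1,-0.6,0,-0.04],[100,-0.1,-0.6,0,0],[100,0,-0.6,0,0],[100,0,-0.4,0,0],[100,0,0,0,0],[100,0,0,0,0]])

```text
clock: 15.68
position: [0.5243, -0.2876, 0.2799]
ee_rot: [-1.054, -2.958, -0.001]
force: [0.1, -0.1, 0.7]
width: 0.999
gripper_force: 0.0
```

```bash
python3 - <<'E'
from h import *
s=observe();y=R.from_rotvec(s['ee_rot']).as_matrix()[:,1];print(s['clock'],s['position'],np.degrees(np.arctan2(y[1],y[0])))
ct,imt,d=shot('top')
for r in rects(ct,imt,.070,amin=700):print(r)
c,im,d=shot('wrist','w3.png'); X=cloud(c,d)
m=((X[...,2]>.195)&(X[...,2]<.215)); print(m.sum())
n,l,st,ce=cv2.connectedComponentsWithStats(m.astype(np.uint8))
for i in range(1,n):
    if st[i,4]<30: continue
    k=np.argwhere(l==i)[:,::-1]; P=onplane(c,k,.205); r=cv2.minAreaRect((P[:,:2]*1000).astype(np.float32)); print(st[i],ce[i],np.nanmedian(X[l==i],0),r)
E
```

```text
15.675 [ 0.5242922  -0.28758112  0.27987545] 50.77480735489469
(array([249., 234.]), array([536.8,  17.6]), array([ 58.6, 118.5]), 66.4)
(array([269., 143.]), array([758.7, -22.5]), array([127. ,  83.1]), 80.6)
(array([516., 142.]), array([ 763.1, -642.9]), array([116.1, 103.1]), 14.6)
629
[283 211  24  27 629] [294.44197138 224.30524642] [ 0.52688435 -0.28490111  0.20504098] ((526.812744140625, -284.66339111328125), (15.308830261230469, 17.870838165283203), 50.92524337768555)
```

View pics/w3.png

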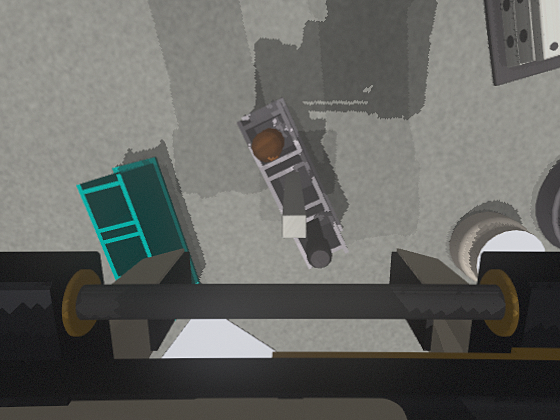

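The bar tip at (294,224) is aligned with the fingers, with yaw about 51° on both. I centre, descend and grip.

Request:
apply_moves(commands=[[100,0.04,0.04,-0.3,0],[100,0,0,-0.5,0],[100,0,0,-0.5,0],[100,0,0,-0.4,0],[100,0,0,-0.18,0],[100,0,0,0,0],[5,0,0,0,0],[5,0,0,0,0],[5,0,0,0,0],[5,0,0,0,0],[5,0,0,0,0],[5,0,0,0,0]])

```text
clock: 17.27
position: [0.5272, -0.2854, 0.1679]
ee_rot: [-1.053, -2.96, 0.0]
force: [0.5, 0.0, -0.7]
width: 0.395
gripper_force: 0.0
```

Request:
apply_moves(commands=[[5,0,0,0,0],[5,0,0,0,0],[5,0,0,0,0]])

```text
clock: 17.65
position: [0.5272, -0.2854, 0.1679]
ee_rot: [-1.053, -2.96, -0.0]
force: [-0.1, -0.3, -0.4]
width: 0.172
gripper_force: 30.0
```

Request:
apply_moves(commands=[[5,0,0,0.3,0],[5,0,0,0.5,0],[5,0,0,0.5,0],[5,0,0,0.5,0],[5,0,0,0.4,0],[5,0,0,0,0],[5,0,0.4,0,0],[5,0,0.5,0,0],[5,0,0.5,0,0],[5,0,0.1,0,0],[5,0,0,0,0]])

```text
clock: 19.02
position: [0.5268, -0.1954, 0.2991]
ee_rot: [-1.052, -2.959, 0.001]
force: [0.0, 0.4, -1.2]
width: 0.176
gripper_force: 30.0
```

Request:
apply_moves(commands=[[5,-0.4,0,0,-0.3],[5,-0.4,0,0,-0.3],[5,-0.4,0,0,-0.3],[5,-0.4,0,0,-0.3],[5,-0.4,0,0,-0.3],[5,-0.37,0,0,-0.27],[5,0,-0.25,0,0],[5,0,-0.25,0,0],[5,0,0,0,0],[5,0,0,0,0]])

```text
clock: 20.27
position: [0.3848, -0.2254, 0.2997]
ee_rot: [-2.22, -2.222, 0.0]
force: [0.2, 1.0, -1.4]
width: 0.173
gripper_force: 30.0
```

```bash
python3 - <<'E'
from h import *
s=observe();y=R.from_rotvec(s['ee_rot']).as_matrix()[:,1];print(s['clock'],s['position'],np.degrees(np.arctan2(y[1],y[0])),s['joints'].round(2))
E
```

```text
20.275 [ 0.38478681 -0.22542095  0.29966897] 0.06219405488178325 [ 0.02  0.06  0.43  1.89 -0.03  1.19  0.45]
```

Request:
apply_moves(commands=[[5,0,0,-0.5,0],[5,0,0,-0.6,0],[5,0,0,-0.5,0],[5,0,0,-0.4,0],[5,0,0,-0.2,0],[5,0,0,-0.05,0],[5,0,0,0,0],[5,0,0,-0.03,0],[5,0,0,0,0]])

```text
clock: 21.4
position: [0.3852, -0.2255, 0.1635]
ee_rot: [2.219, 2.223, 0.001]
force: [-0.3, 0.2, -0.7]
width: 0.171
gripper_force: 30.0
```

Request:
apply_moves(commands=[[5,0,0,-0.02,0],[5,0,0,0,0],[5,0,0.13,0,0],[5,0,0.13,0,0],[5,0,0.13,0,0],[5,0,0.13,-0.02,0],[5,0,0,0,0],[5,0,0,0,0]], newtons=4)

```text
clock: 22.4
position: [0.3849, -0.1942, 0.1607]
ee_rot: [-2.219, -2.224, -0.0]
force: [-1.6, 0.7, 2.0]
width: 0.175
gripper_force: 4.0
```

```bash
cat > bar.py <<'E'
from h import *
def bar(fn=None):
    c,im,d=shot('side',fn); X=cloud(c,d)
    s=observe(); p=s['position']; print(s['clock'],p,s['width'],s['gripper_force'],s['force'])
    m=(abs(X[...,0]-p[0])<.025)&(X[...,2]>.004)&(X[...,2]<p[2]-.004)&(abs(X[...,1]+.13)<.17)
    q=X[m]; 
    for z in np.arange(.005,p[2],.02):
        k=q[abs(q[:,2]-z)<.01]
        if len(k)>5: print(round(z,3),len(k),k.mean(0).round(4))
E
python3 -c "
from bar import *
bar('s4.png')
im=cv2.imread('pics/s4.png'); cv2.imwrite('pics/s4c.png',cv2.resize(im[130:350,100:360],None,fx=2.5,fy=2.5))"
```

```text
22.45 [ 0.38494958 -0.19429972  0.16075997] 0.17525778990528612 4.001038558781147 [-0.54729534  1.81796304  2.94693372]
0.005 66 [ 0.3838 -0.1917  0.0071]
0.025 56 [ 0.384  -0.2247  0.025 ]
0.045 64 [ 0.3843 -0.222   0.045 ]
0.065 63 [ 0.3842 -0.2187  0.0649]
0.085 62 [ 0.3839 -0.2156  0.0847]
0.105 66 [ 0.3842 -0.2134  0.1046]
0.125 70 [ 0.3842 -0.2101  0.125 ]
0.145 71 [ 0.3844 -0.2071  0.1453]
```

View pics/s4c.png

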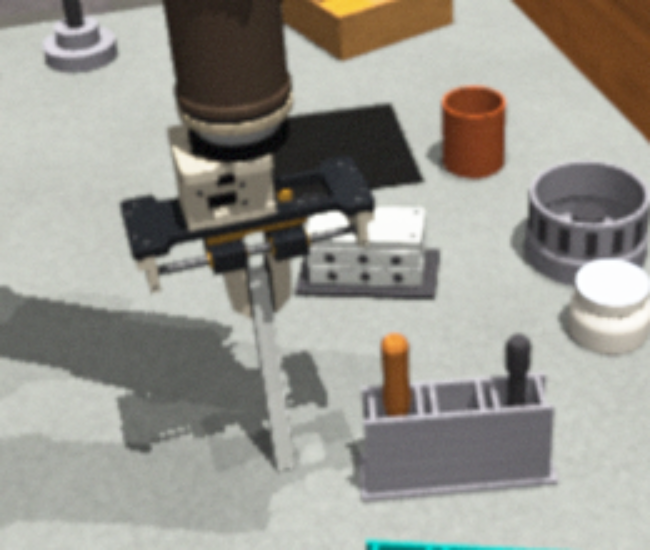

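The bar tilts about 9° with its lower end fixed on the bench, so the pivot in the fingers works. Continuing along the arc.

Request:
apply_moves(commands=[[5,0,0.26,-0.04,0],[5,0,0.26,-0.06,0],[5,0,0.25,-0.09,0],[5,0,0.24,-0.11,0],[5,0,0.23,-0.13,0],[5,0,0.21,-0.15,0],[5,0,0.2,-0.17,0],[5,0,0.19,-0.19,0],[5,0,0.17,-0.2,0],[5,0,0.15,-0.22,0],[5,0,0.13,-0.23,0],[5,0,0.11,-0.24,0]])

```text
clock: 23.95
position: [0.385, -0.0498, 0.05]
ee_rot: [2.219, 2.223, -0.0]
force: [0.6, 0.0, -0.8]
width: 0.179
gripper_force: 4.0
```

```bash
python3 -c "
from bar import *
bar('s5.png')"
```

```text
24.0 [ 0.38420737 -0.04915007  0.0487131 ] 0.17381322421990167 4.004057943820953 [-2.07165153  1.08107725 -2.35189537]
0.005 58 [ 0.3785 -0.1771  0.0071]
0.025 167 [ 0.3845 -0.1936  0.0251]
0.045 86 [ 0.3847 -0.1554  0.0393]
```

Request:
apply_moves(commands=[[5,0,0.1,-0.25,0],[5,0,0.06,-0.25,0],[5,0,0.04,-0.2,0],[5,0,0,-0.03,0],[5,0,0,0,0]])

```text
clock: 24.62
position: [0.385, -0.0385, 0.0072]
ee_rot: [2.22, 2.223, -0.0]
force: [0.6, 0.4, -1.0]
width: 0.172
gripper_force: 4.0
```

Request:
apply_moves(commands=[[60,0,0,0,0],[60,0,0,0,0],[60,0,0,0,0],[60,0,0,0,0],[60,0,0,0.5,0],[60,0,0,0.7,0],[60,0,0,0.7,0],[60,0,-0.4,0.4,0],[60,0,-0.5,0,0],[60,0,-0.5,0,0],[60,0,0,0,0],[60,0,0,0,0]])

```text
clock: 26.12
position: [0.3848, -0.1217, 0.145]
ee_rot: [-2.219, -2.223, 0.0]
force: [-0.8, 0.2, -0.5]
width: 0.598
gripper_force: 0.0
```

```bash
python3 - <<'E'
from h import *
s=observe();p=s['position'];print(s['clock'],p)
for n in('wrist','side'):
    c,im,d=shot(n,n+'6.png'); X=cloud(c,d)
    m=(X[...,2]>.011)&(X[...,2]<.022)&(abs(X[...,0]-.385)<.06)&(abs(X[...,1]+.12)<.16)
    k,l,st,ce=cv2.connectedComponentsWithStats(m.astype(np.uint8))
    for i in range(1,k):
        if st[i,4]<100: continue
        P=onplane(c,np.argwhere(l==i)[:,::-1],.016); print(n,st[i],cv2.minAreaRect((P[:,:2]*1000).astype(np.float32)),np.nanmedian(X[l==i],0))
E
```

```text
26.125 [ 0.38477159 -0.12170529  0.14500573]
wrist [ 279   64   23  220 4453] ((385.6715087890625, -103.16139221191406), (16.252090454101562, 172.94432067871094), 0.4111548960208893) [ 0.38581081 -0.09335527  0.01622211]
side [191 255  25  57 413] ((385.0940856933594, -118.69197845458984), (206.24020385742188, 16.478412628173828), 89.93325805664062) [ 0.38472797 -0.13028262  0.0167104 ]
```

View pics/wrist6.png

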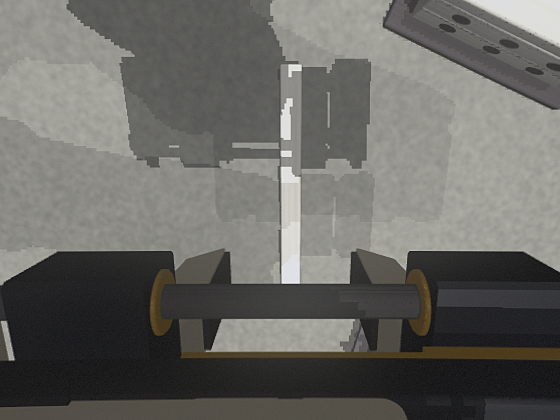

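The bar lies flat along y at column 290, with its far end at row 64. Its middle is at about (0.385, -0.1175). I grip it there.

Request:
apply_moves(commands=[[60,0.01,0.07,-0.4,0],[60,0,0,-0.6,0],[60,0,0,-0.5,0],[60,0,0,-0.4,0],[60,0,0,-0.25,0],[60,0,0,-0.17,0],[60,0,0,0,0],[5,0,0,0,0],[5,0,0,0,0],[5,0,0,0,0],[5,0,0,0,0],[5,0,0,0,0]], newtons=30)

```text
clock: 27.72
position: [0.3856, -0.118, 0.0061]
ee_rot: [2.219, 2.224, 0.0]
force: [-0.2, 0.1, 2.9]
width: 0.173
gripper_force: 30.0
```

Request:
apply_moves(commands=[[5,0,0,0,0],[5,0,0,0,0],[5,0,0,0.4,0],[5,0,0,0.5,0],[5,0,0,0.6,0],[5,0,0,0.5,0],[5,0,0,0,0]])

```text
clock: 28.6
position: [0.3869, -0.1181, 0.1274]
ee_rot: [2.217, 2.222, 0.004]
force: [0.2, -0.4, -1.7]
width: 0.17
gripper_force: 30.0
```

Request:
apply_moves(commands=[[5,0.1,0.25,0.1,0.1],[5,0.2,0.25,0,0.25],[5,0.25,0.25,0,0.25],[5,0.25,0.25,0,0.25],[5,0.25,0.25,0,0.25],[5,0.25,0.25,0,0.25],[5,0.3,0.25,0,0.25],[5,0.3,0.25,0,0.25],[5,0.3,0.25,0,0.25],[5,0.28,0.02,0,0.21],[5,0,0,0,0],[5,0,0,0,0]])

```text
clock: 30.1
position: [0.5331, 0.0184, 0.131]
ee_rot: [-0.648, -3.072, 0.001]
force: [-1.0, 0.2, -0.8]
width: 0.167
gripper_force: 30.0
```

```bash
python3 - <<'E'
from h import *
s=observe();p=s['position'];y=R.from_rotvec(s['ee_rot']).as_matrix()[:,1];print(s['clock'],p,np.degrees(np.arctan2(y[1],y[0])))
c,im,d=shot('side','s7.png'); cv2.imwrite('pics/s7c.png',cv2.resize(im[120:340,120:380,::-1],None,fx=2.5,fy=2.5))
E
```

```text
30.1 [0.53312162 0.01838386 0.13097847] 66.18799358359745
```

View pics/s7c.png

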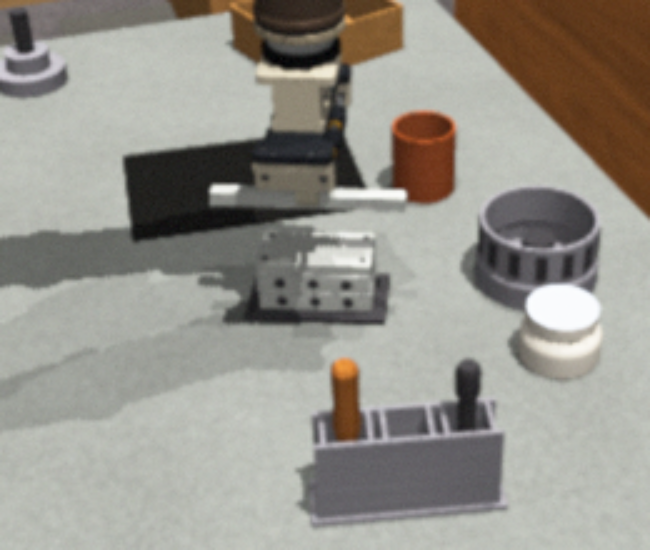

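The bar is held level above the flush pile. I lower it.

Request:
apply_moves(commands=[[5,0.06,0,-0.3,0],[5,0,0,-0.3,0],[5,0,0,-0.17,0],[5,0,0,-0.08,0],[5,0,0,0,0],[5,0,0,-0.05,0],[5,0,0,0,0]])

```text
clock: 31.02
position: [0.5381, 0.0182, 0.0781]
ee_rot: [0.645, 3.074, 0.0]
force: [0.6, 0.2, -0.9]
width: 0.17
gripper_force: 30.0
```

Request:
apply_moves(commands=[[5,0,0,-0.03,0],[5,0,0,0,0],[5,0,0,-0.02,0],[5,0,0,0,0]])

```text
clock: 31.52
position: [0.5382, 0.0182, 0.0761]
ee_rot: [0.646, 3.074, 0.001]
force: [-4.9, 0.3, 13.1]
width: 0.172
gripper_force: 30.0
```

Contact. I release, rise straight up, then move aside for a check.

Request:
apply_moves(commands=[[40,0,0,0,0],[40,0,0,0,0],[40,0,0,0,0],[40,0,0,0.3,0],[40,0,0,0.5,0],[40,0,0,0.6,0],[40,0,0,0.6,0],[40,-0.3,0.5,0.2,0],[40,-0.3,0.6,0,0],[40,-0.3,0.6,0,0],[40,-0.3,0.6,0,0],[40,0,0,0,0]])

```text
clock: 33.02
position: [0.4645, 0.1593, 0.2069]
ee_rot: [-0.637, -3.075, -0.001]
force: [0.3, -0.9, 0.8]
width: 0.403
gripper_force: 0.0
```

```bash
python3 - <<'E'
from h import *
print(observe()['clock'],observe()['position'])
c,im,d=shot('top','t8.png'); X=cloud(c,d)
for lo,hi,z in((.079,.092,.086),(.064,.077,.070)):
    m=(X[...,2]>lo)&(X[...,2]<hi); m[:180]=0; m[290:]=0; m[:,:205]=0; m[:,300:]=0
    P=onplane(c,np.argwhere(m)[:,::-1],z); print(m.sum(),cv2.minAreaRect((P[:,:2]*1000).astype(np.float32)))
b=cv2.resize(im[100:300,200:430,::-1],None,fx=2.5,fy=2.5); cv2.imwrite('pics/t8c.png',b)
E
```

```text
33.025 [0.46450601 0.15929174 0.20688039]
595 ((536.75390625, 18.519447326660156), (16.714210510253906, 199.61572265625), 66.14651489257812)
909 ((539.8939208984375, 16.698440551757812), (60.4228630065918, 185.2073974609375), 66.45886993408203)
```

View pics/t8c.png

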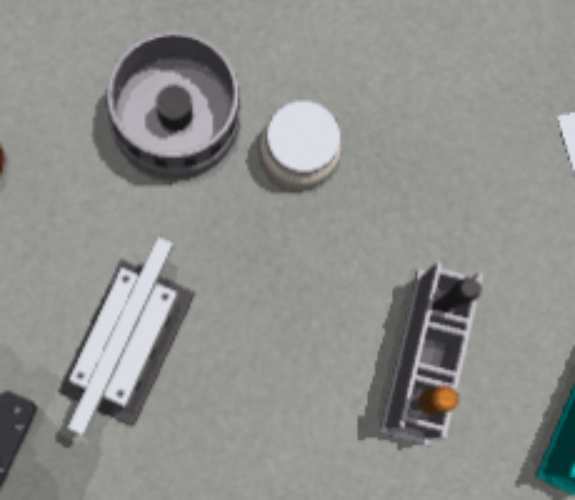

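The bar lies along the middle of the flush pile, centred at about crop pixel (122,335) and within 1 mm of the stand's centre. The other tools and the bystanders are undisturbed, so I hand it in.

```bash
python3 -c "
from cell import arm
print(arm.sign_off())"
```

```text
the job is handed in; nothing more can be done
None
```

I built the pile and handed the job in at about 33 s of the 72 s allowed: section and cover are flush on the stand, and the straightedge lies along the middle, about 1 mm off centre by the top camera. The other tools and the bystanders were left alone; sign-off returned no verdict.

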